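Raise the herb garden's grow lamp to its 10 cm mark and hold it

TASK

The herbs have grown up to the lamp of the countertop garden. Squeeze the lock button into the grip on top of the lamp to free its telescoping post, and lift the lamp until the 10 cm line of the post's scale is level with the top of the collar. Finish holding it still there with the button squeezed in, as I may want it a little higher before it locks; leave the mug, the bottle and the snips where they are.

Things in the scene. Friction and masses are not known exactly. Their poses are not given: they have to be found in the camera images.
- garden: Fixed herb garden: white tank 200 x 290 mm, 95 mm high (own x, y, z), six herbs up to 55 mm tall on its black deck. Origin: centre of the underside, on the counter. Front (panel) to its -x; the lamp's column stands at the back on the axis x = +70 mm, y = 0 and carries the white hood (150 x 262 x 22 mm) forward over the herbs. Turned up to 0.6 rad either way. Only lamp and button move.
- collar_top (a point): Middle of the grey collar on top of the column's fixed sleeve, 150 mm above the counter; its top edge is the scale's index. The aluminium post (14 x 28 mm) sliding out of it has a dark tick every 10 mm and, at 50 and 100 mm, a bolder line right across; the 10 cm line is the second bold one. It comes into sight only as the lamp goes up.
- lamp (a joint): How far the post is drawn out, straight up = scale reading at the collar top, m. Starts at 0, fully down; 0.13 at most; 0.100 = the 10 cm line level with the collar. Button out: a pin locks the post solidly, in a notch each 10 mm (do not force it). Button pressed in over 3 mm: the post slides freely (lamp about 0.4 kg) and sinks unless held up.
- lamp_grip (a point): Where to take the lamp: midway between the grip's two squeezed faces, 28 mm over the hood's flat top, 218 mm + scale reading over the counter. The grip is a grey block 60 mm long (x), 30 mm thick (y), 48 mm tall on the hood right above the post, free all round. Axes as the garden's: close the fingers along y, one on the button (+y face), one on the ribbed fixed -y face.
- button_face (a point): Middle of the outer face of the lock button: a grey paddle 36 mm (x) by 26 mm (z), centred 28 mm above the hood's top, that stands 8 mm out of the grip's +y face (38 mm over button and grip, 32 mm when pressed right in).
- lock_button (a joint): How far the lock button is pressed in, towards the garden's -y, in m: 0 = out (locked), 0.006 = right in. Sprung: 6 N to start it, 9 N right in; it comes out again when let go.
- mug: White mug, 82 mm across, 95 mm high, beside the garden; leave it alone. Origin: centre of its underside.
- plant_food: White bottle of plant food, 60 mm across, 155 mm high, beside the garden; leave it alone. Origin: centre of its underside.
- snips: Herb snips with black handles, 170 mm long, 12 mm thick, lying behind the garden; leave them alone. Origin: on the counter near their middle.

How it is judged (in metres and radians):
On the way, in this order (a step that is already met when the one before it is completed fails the run):
1. the lock button is squeezed in by the fingers while the lamp is still low (value of joint lock_button above 0.003 m and value of joint lamp below 0.02 m and contact force between the fingers and lock_button above 2 N), for 0.1 s.
2. the lamp is raised to the 10 cm line with the button squeezed (value of joint lock_button above 0.003 m and value of joint lamp between 0.095 and 0.105 m), for 0.2 s.
At the end, for the whole second after the job is handed in: The lamp is held still in the gripper with its 10 cm line within 5 mm (half a division) of the collar's top edge and the lock button still squeezed in by at least 3 mm, so that the hand alone carries the lamp; the mug, bottle and snips are within 20 mm of where they were (all of step 2 and contact force between the fingers and lock_button above 2 N and velocity of joint lamp between -0.01 and 0.01 m/s and distance of each of mug, plant_food, snips from where it was at the start of the episode below 0.02 m); the arm keeps its last pose, push and grip.
It fails at once if a bystander is knocked over or pushed away (distance of any of mug, plant_food, snips from where it was at the start of the episode above 0.04 m or angle between any of mug, plant_food's own z axis and vertical above 0.5 rad).
It also fails if it takes over 29 s, if anything falls off the work surface, if the arm or the gripper's body presses on something with over 40 N, if the wrist force passes 120 N, or if a joint passes its speed limit or range.

ROBOT

A 6-joint arm with a two-finger parallel gripper is mounted at the origin on the work surface. World frame = base frame: x ahead of the robot, y to its left, z up, the work surface at z = 0. Lengths are in mm, angles in rad, forces in N, time in s.
With the tool pointing down it reaches from about 250 to 775 mm from the base axis. Payload 4 kg.
Tool frame: the origin (TCP) lies on the centre line of the jaws, within the pads' length; the fingertips stand 22 mm ahead of it and the grasp point (between the pads) lies 3 mm ahead of it; z points along the fingers, y is the line along which they close (so a half turn about z gives the same grasp; the last joint's range is limited). The gripper opens to 94 mm and grips with 3 to 60 N. Pads are 16 mm wide; open, the fingers measure 119 mm over their backs; the gripper's body (75 mm by 177 mm) begins 78 mm behind the grasp point.
Start: joints at [1.001, 0.087, 1.371, -0, 1.684, -0.103], TCP at [247.528, 491.17, 227.506] pointing down, gripper open.
Joint ranges: [-3.1, 3.1], [-0.76, 2.03], [0.27, 2.55], [-1.08, 4.22], [0.17, 2.65], [-2.57, 2.57]. Speed limits (rad/s): [2.79, 2.79, 3.14, 3.14, 3.14, 3.14].

INTERFACE

Orientations are given as a rotation vector (axis times angle).
In Python, from workcell import arm, vision, ticket gives the robot as it stands. The module is installed in compiled form; this text tells all that it offers.
- The arm moves only by the tool move_arm, never from a script. Its arguments are lists of equal length, an entry for each row: "gripper": the finger opening in mm, from 0 to 94; "offset": the shift along the tool's x, y, z in units of 50 mm (1.0 is 50 mm), a list of three; "yaw": the turn about the tool's z in degrees. In form: {"gripper": [gripper, ...], "offset": [[tx, ty, tz], ...], "yaw": [yaw, ...]}. A call has 1 to 20 rows; each row shifts and turns the commanded pose from where the row before left it, along the tool's axes as they then stand; what a row does not reach is not made up. A row lasts 1/10 s, in which the tool goes at most 50 mm and 8.59 degrees, less where a joint would pass 70% of its speed; a pose out of reach is approached as far as the arm can. A call is refused whole if a number of a shift passes 1 or a number of a turn 8.59, either way. A call with a gripper value outside its range is refused whole. The fingers move at their own pace and stop on an object; "grip_force" is the grip in N (left out, the last holds). Time passes only in rows, so rows that do not move let the fingers close. It gives the time, the measured TCP pose, the force, the opening and the grip force at its end, in the units of the state.
- arm.get_obs(): the state, without advancing time (a new reading comes with each control period).
- vision.camera(name): name is "scene" or "top" or "wrist"; returns a dict with "pixels" (400x640x3 uint8, red, green, blue), "depth" (400x640 float32, mm along the optical axis (not along the pixel's ray), 0 where there is no reading), "vfov" (degrees; the focal length in pixels is half the picture's height over the tangent of half this angle, whatever the lens; pixels are square), "cx", "cy" (the principal point, pixels), "T" (4x4, takes a point from camera to world coordinates); the wrist camera has in their place "mount" (4x4, takes a point from camera to tool coordinates, whose origin is the TCP and whose axes are the flange's). Camera axes: x right, y up, looking along -z (the intrinsics and any distortion apply to the point x, -y, -z); pixel columns grow to the right and rows downward; lengths in mm; the calibration is good to about 2 mm. A picture is of the moment at which its call begins: read the wrist's pose just before it.
- ticket.job_done(): hands the job in; it is judged then, once.
The state is a dict: "time_s": time; "q": joint angles; "qd": joint speeds; "tau": joint torques, N m; "tool_pos": TCP position; "orientation": TCP orientation; "contact_force": force on the tool from outside, world axes, zero at the start; "wrist_torque": the same for the moment, N m; "finger_gap": opening from 0.0 (shut) to 1.0 (fully open); "grasp_force": force on a finger pad.
Only numpy, scipy, OpenCV 4.12 (cv2) and the standard library are available. Lean on these libraries where they do the work, as an engineer would, in place of code of your own. Each camera call takes 0.05 s, during which the arm holds its last target. There are 200 camera calls.

## Working session

There is one attempt and no reset: what is moved stays moved. The work goes in short steps, Python scripts to look and compute and a tool call to move; the robot and the scene stay as the last step left them, time stands still between calls to the robot, and variables do not carry over. Pictures are saved under pics/ and viewed, at most 10 in all, crops included, and the job is handed in when it is done.

Besides the shell and the picture viewer there is one more tool, called after "Request:" by a JSON object that holds its "method" and its "body". move_arm: Moves the arm, as the interface text tells. Its arguments: {"type":"object","properties":{"gripper":{"type":"array","items":{"type":"number"}},"offset":{"type":"array","items":{"type":"array","items":{"type":"number"}}},"yaw":{"type":"array","items":{"type":"number"}},"grip_force":{"type":"number"}},"required":["gripper","offset","yaw"]}

```bash
mkdir -p pics
cat > h.py <<'E'
import numpy as np, cv2
from workcell import arm, vision, ticket
from scipy.spatial.transform import Rotation as R
def grab(n):
    o=arm.get_obs(); c=vision.camera(n); return o,c
def cloud(c,o=None):
    h,w=c["depth"].shape; f=h/2/np.tan(np.radians(c["vfov"])/2)
    u,v=np.meshgrid(np.arange(w),np.arange(h)); d=c["depth"].astype(float)
    P=np.stack([(u-c["cx"])*d/f,-(v-c["cy"])*d/f,-d,np.ones_like(d)],-1)
    if "T" in c: T=np.array(c["T"])
    else:
        T=np.eye(4);T[:3,:3]=R.from_rotvec(o["orientation"]).as_matrix();T[:3,3]=o["tool_pos"];T=T@np.array(c["mount"])
    X=(P@T.T)[...,:3]; X[d==0]=np.nan
    return X
def save(n,c): cv2.imwrite("pics/"+n,c["pixels"][...,::-1])
E
python3 - <<'E'
from h import *
print(arm.get_obs())
for n in("scene","top"):
    o,c=grab(n); save(n+"1.png",c); print(n,{k:v for k,v in c.items() if k not in("pixels","depth")})
    np.savez(n+".npz",X=cloud(c),p=c["pixels"])
    X=cloud(c); print(np.isnan(X).mean())
E
```

```text
{'time_s': 0.0, 'q': array([ 1.00092771e+00,  8.79278457e-02,  1.37225224e+00,  1.77236387e-06,
        1.68362883e+00, -1.03118935e-01]), 'qd': array([-0.0008866 ,  0.00096499,  0.00025336,  0.00012426, -0.00033878,
       -0.00240553]), 'tau': array([ 5.19869161e-05, -3.40182710e+01, -3.02425432e+01,  7.18115154e-02,
        3.31320707e-02, -1.70147860e-04]), 'tool_pos': array([247.22587842, 490.72715154, 226.32002162]), 'orientation': array([-0.72636127, -3.05571353,  0.00328438]), 'contact_force': array([ 0.7229722 , -0.19237695,  0.16443385]), 'wrist_torque': array([-0.02569264, -0.03140366,  0.00960121]), 'grasp_force': 0.0, 'finger_gap': 1.0009209203226763}
scene {'vfov': 43.56500370619389, 'cx': 324.65854893401485, 'cy': 196.8450278473548, 'T': array([[-4.71965466e-01, -7.36812576e-01,  4.84103116e-01,
         1.21070275e+03],
       [ 8.81575787e-01, -3.99739013e-01,  2.51063444e-01,
         4.29658641e+02],
       [ 8.52819920e-03,  5.45266861e-01,  8.38219136e-01,
         1.27593788e+03],
       [ 0.00000000e+00,  0.00000000e+00,  0.00000000e+00,
         1.00000000e+00]])}
0.00408203125
top {'vfov': 54.4446806705565, 'cx': 314.3711406744836, 'cy': 204.15169485761444, 'T': array([[-6.97207289e-03,  9.99639257e-01, -2.59373421e-02,
         5.20456943e+02],
       [-9.99517866e-01, -7.75133465e-03, -3.00658024e-02,
         7.85543673e+01],
       [-3.02560054e-02,  2.57152158e-02,  9.99211340e-01,
         1.25265809e+03],
       [ 0.00000000e+00,  0.00000000e+00,  0.00000000e+00,
         1.00000000e+00]])}
0.0039765625
```

View pics/scene1.png

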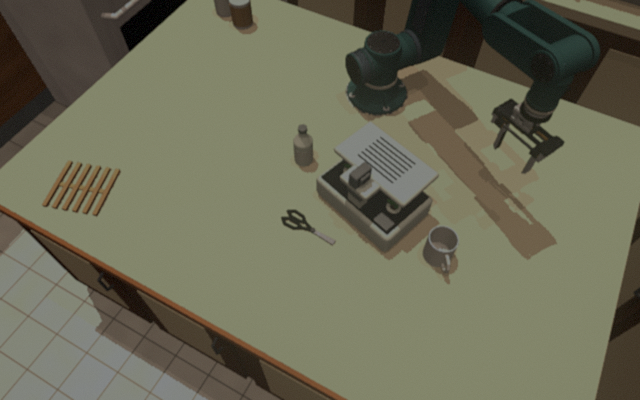

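View pics/top1.png

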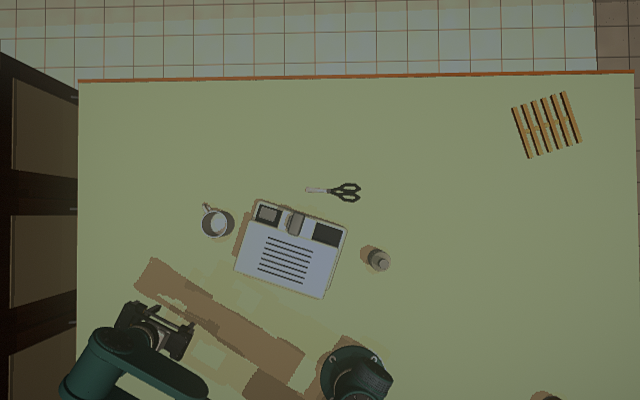

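Run:
```python
from h import *
for n in("scene","top"):
    X=np.load(n+".npz")["X"]; z=X[...,2]
    print(n,"table",np.nanmedian(z[(z<15)]))
    m=((z>182)&(z<200)).astype(np.uint8)
    k,l,s,_=cv2.connectedComponentsWithStats(m); i=1+np.argmax(s[1:,4]); q=X[l==i]
    r=cv2.minAreaRect(q[:,:2].astype(np.float32)); print("hood",s[i],r,np.median(q[:,2]))
    c0=np.array(r[0])
    g=X[(z>225)&(z<255)&(np.hypot(X[...,0]-c0[0],X[...,1]-c0[1])<150)]
    print("grip",len(g),cv2.minAreaRect(g[:,:2].astype(np.float32)),np.percentile(g[:,2],[5,50,95]))
```

```text
scene table -1.4053793982468505
hood [ 334  121  105   85 4461] ((424.2987060546875, 183.6189727783203), (263.53179931640625, 209.78689575195312), 70.95410919189453) 189.6061270385212
grip 295 ((497.55120849609375, 163.82032775878906), (37.831321716308594, 62.73473358154297), 68.8954849243164) [227.6362941  236.38453113 240.84951325]
top table -1.1666864083945256
hood [ 233  210  106   90 5549] ((423.7168273925781, 182.69061279296875), (261.5207824707031, 204.3354034423828), 71.67670440673828) 189.8790494110251
grip 300 ((496.3036804199219, 162.23934936523438), (38.45137023925781, 58.80907440185547), 71.393798828125) [229.40058731 237.12392903 240.38267825]
```

The scene view shows the hood at about (385,165) with the grey grip at (360,175), the bottle at (303,145), the mug at (440,245) and the snips at (308,226). In the top view the grip is at (295,223), the mug at (217,222) on the garden's +y side, and the bottle at (378,260). Next I work out the move to a point above the grip.

```bash
cat >> h.py <<'E'
def togo(p,yaw):
    # tool-frame shift to world point p (mm) and turn so that tool y lies along garden y (yaw rad)
    o=arm.get_obs(); M=R.from_rotvec(o["orientation"]).as_matrix()
    s=M.T@(np.array(p)-o["tool_pos"])
    g=np.array([-np.sin(yaw),np.cos(yaw),0]); t=M.T@g
    a=np.degrees(np.arctan2(-t[0],t[1])); a=(a+90)%180-90
    print("axes x",M[:,0].round(3),"y",M[:,1].round(3),"z",M[:,2].round(3)); print("shift mm",s.round(1),"units",(s/50).round(3),"yaw deg",a.round(2))
E
python3 - <<'E'
from h import *
X=np.load("top.npz")["X"]; z=X[...,2]
m=((z>182)&(z<200)&(X[...,0]<470)); r=cv2.minAreaRect(X[m&(np.hypot(X[...,0]-424,X[...,1]-183)<200)][:,:2].astype(np.float32)); print(r)
e=X[(z>80)&(z<100)&(np.hypot(X[...,0]-424,X[...,1]-183)<200)&(X[...,0]>430)&(X[...,1]<240)]
print(cv2.minAreaRect(e[:,:2].astype(np.float32)))
togo([497,163,300],np.radians(-18.3))
print(arm.get_obs()["q"])
E
```

```text
((405.388916015625, 188.75758361816406), (261.52850341796875, 165.71255493164062), 71.69441223144531)
((484.7497253417969, 135.2952880859375), (234.92388916015625, 62.96026611328125), 71.24860382080078)
axes x [-0.893  0.45   0.   ] y [ 0.45   0.893 -0.002] z [-0.001 -0.002 -1.   ]
shift mm [-370.5 -180.5  -73.3] units [-7.41  -3.61  -1.466] yaw deg -8.44
[ 1.00090466e+00  8.79030121e-02  1.37208759e+00 -1.87448469e-05
  1.68360142e+00 -1.03112485e-01]
```

Request:
{"method": "move_arm", "body": {"gripper": [94, 94, 94, 94, 94, 94, 94, 94, 94, 94, 94, 94, 94, 94, 94, 94, 94, 94, 94], "offset": [[0, 0, -0.5], [0, 0, -0.5], [0, 0, -0.5], [-0.4, -0.2, 0], [-0.6, -0.3, 0], [-0.6, -0.3, 0], [-0.6, -0.3, 0], [-0.6, -0.3, 0], [-0.6, -0.3, 0], [-0.6, -0.3, 0], [-0.6, -0.3, 0], [-0.6, -0.3, 0], [-0.6, -0.3, 0], [-0.6, -0.3, 0], [-0.6, -0.3, 0], [-0.6, -0.2, 0], [-0.4, -0.1, 0], [0, 0, 0], [0, 0, 0]], "yaw": [0, 0, 0, 0, 0, 0, 0, 0, 0, 0, 0, 0, 0, 0, 0, -4, -4.4, 0, 0], "grip_force": 25}}

```text
time_s: 2.0
tool_pos: [519.8, 142.6, 301.8]
orientation: [-0.503, -3.099, 0.0]
contact_force: [0.0, 0.1, 0.3]
finger_gap: 0.999
grasp_force: 0.0
```

Run:
```python
from h import *
o,c=grab("wrist"); save("w1.png",c); X=cloud(c,o); np.savez("w1.npz",X=X)
z=X[...,2]; print(o["tool_pos"],o["time_s"])
near=np.hypot(X[...,0]-497,X[...,1]-163)<60
for lo,hi in((183,197),(215,228),(233,244)):
    q=X[near&(z>lo)&(z<hi)]
    if len(q)>20: print(lo,len(q),cv2.minAreaRect(q[:,:2].astype(np.float32)),np.median(q[:,2]))
togo([497,163,221],np.radians(-18.3))
```

```text
[519.82619449 142.60046037 301.75563714] 2.0
183 6094 ((480.5423583984375, 167.35984802246094), (104.88304901123047, 84.6455307006836), 71.54359436035156) 189.06018047085223
215 95 ((487.6925964355469, 173.03529357910156), (55.78049850463867, 25.795997619628906), 21.50168800354004) 224.99336290786658
233 2672 ((495.8176574707031, 160.2547607421875), (30.307931900024414, 59.30244064331055), 71.311279296875) 236.8634396758651
axes x [-0.949  0.315  0.001] y [0.315 0.949 0.   ] z [-0.001  0.    -1.   ]
shift mm [27.6 11.8 81.2] units [0.552 0.236 1.623] yaw deg -0.08
```

Run:
```python
from h import *
togo([496.1,161.2,300],np.radians(-18.4))
```

```text
axes x [-0.949  0.315  0.001] y [0.315 0.949 0.   ] z [-0.001  0.    -1.   ]
shift mm [28.   9.8  2.2] units [0.56  0.197 0.043] yaw deg 0.02
```

View pics/w1.png

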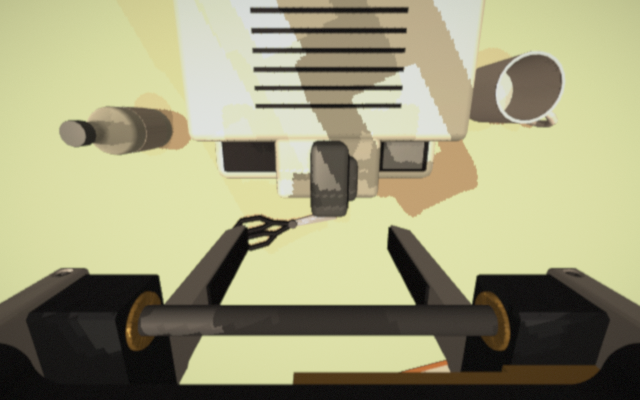

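The wrist view shows the grip from above at about (330,178), the button paddle on its right, mug-side face at (352,178), and the jaws aligned with it. I centre over the grip, then remeasure.

Request:
{"method": "move_arm", "body": {"gripper": [94, 94, 94, 94, 94], "offset": [[0.2, 0.1, 0.1], [0.2, 0.1, 0.2], [0.16, 0, 0.2], [0, 0, 0], [0, 0, 0]], "yaw": [0, 0, 0, 0, 0]}}

```text
time_s: 2.55
tool_pos: [495.9, 161.8, 277.7]
orientation: [0.499, 3.102, 0.0]
contact_force: [-0.2, 0.3, 0.7]
finger_gap: 1.002
grasp_force: 0.0
```

Run:
```python
from h import *
o,c=grab("wrist"); X=cloud(c,o)
z=X[...,2]; print(o["tool_pos"],o["time_s"])
near=np.hypot(X[...,0]-497,X[...,1]-163)<50
yaw=np.radians(-18.4); gx=np.array([np.cos(yaw),np.sin(yaw)]); gy=np.array([-np.sin(yaw),np.cos(yaw)])
for lo,hi in((205,232),(233,244)):
    q=X[near&(z>lo)&(z<hi)]
    if len(q)>20:
        print(lo,len(q),cv2.minAreaRect(q[:,:2].astype(np.float32)),np.median(q[:,2]))
        d=q[:,:2]-np.array([496.1,161.2]); print("x",np.percentile(d@gx,[1,99]),"y",np.percentile(d@gy,[1,99]))
togo([496.1,161.2,221],yaw)
```

```text
[495.87692651 161.79132371 277.71051013] 2.55
205 757 ((493.4517517089844, 164.67449951171875), (39.175926208496094, 53.73701858520508), 71.863525390625) 228.70293941520288
x [-30.25345379  16.44583697] y [-17.03056765  21.89345187]
233 2941 ((495.0467224121094, 160.3223876953125), (30.401885986328125, 58.49037170410156), 71.39631652832031) 236.8613604647525
x [-29.20012048  27.46910098] y [-15.7047107  13.7318445]
axes x [-0.949  0.314 -0.001] y [0.314 0.949 0.001] z [ 0.001  0.    -1.   ]
shift mm [ 0.2 -0.5 57.1] units [ 0.004 -0.009  1.142] yaw deg 0.11
```

Request:
{"method": "move_arm", "body": {"gripper": [94, 94, 94, 94, 94, 70, 50, 50, 50, 50], "offset": [[0, 0, 0.3], [0, 0, 0.3], [0, 0, 0.3], [0, 0, 0.24], [0, 0, 0], [0, 0, 0], [0, 0, 0], [0, 0, 0], [0, 0, 0], [0, 0, 0]], "yaw": [0, 0, 0, 0, 0, 0, 0, 0, 0, 0]}}

```text
time_s: 3.6
tool_pos: [496.9, 161.0, 221.0]
orientation: [0.501, 3.101, 0.001]
contact_force: [-0.1, -0.1, 0.5]
finger_gap: 0.613
grasp_force: 0.0
```

Request:
{"method": "move_arm", "body": {"gripper": [20, 20, 20, 20, 20, 20, 20, 20], "offset": [[0, 0, 0], [0, 0, 0], [0, 0, 0], [0, 0, 0], [0, 0, 0], [0, 0, 0], [0, 0, 0], [0, 0, 0]], "yaw": [0, 0, 0, 0, 0, 0, 0, 0]}}

```text
time_s: 4.4
tool_pos: [496.8, 161.1, 220.5]
orientation: [0.501, 3.101, 0.001]
contact_force: [0.4, 2.0, -1.3]
finger_gap: 0.336
grasp_force: 25.0
```

Opening is 31.6 mm, so the button is right in. I lift a little first and check the force.

Request:
{"method": "move_arm", "body": {"gripper": [20, 20, 20, 20], "offset": [[0, 0, -0.05], [0, 0, -0.05], [0, 0, -0.1], [0, 0, 0]], "yaw": [0, 0, 0, 0]}}

```text
time_s: 4.8
tool_pos: [496.8, 161.1, 231.0]
orientation: [0.501, 3.101, 0.001]
contact_force: [3.3, 3.5, -4.1]
finger_gap: 0.342
grasp_force: 25.0
```

Run:
```python
from h import *
o,c=grab("scene"); X=cloud(c); z=X[...,2]
m=(np.hypot(X[...,0]-420,X[...,1]-183)<60)&(z>150)&(z<330); print(np.median(z[m])-190,o)
```

```text
10.438332963255789 {'time_s': 4.8, 'q': array([ 2.04724032e-01,  2.43743048e-02,  1.42977631e+00,  4.26576760e-04,
        1.68707910e+00, -1.04596748e+00]), 'qd': array([-0.00058931, -0.00238367,  0.00094848,  0.00013886, -0.00505754,
       -0.00079849]), 'tau': array([-1.08505413e+00, -3.34724700e+01, -3.10255122e+01, -9.18506440e-01,
        1.25538792e+00, -7.97270564e-03]), 'tool_pos': array([496.80851309, 161.10320106, 230.98338885]), 'orientation': array([5.00568613e-01, 3.10126653e+00, 8.25068487e-04]), 'contact_force': array([ 3.30064675,  3.45026295, -4.1326489 ]), 'wrist_torque': array([ 0.69979221, -0.53461343,  0.02016258]), 'grasp_force': 24.997675716876984, 'finger_gap': 0.3418361108687727}
```

The lamp slides freely: it rose 10 mm with the hand at about 4 N. I raise it most of the way and then read the scale.

Request:
{"method": "move_arm", "body": {"gripper": [20, 20, 20, 20, 20, 20, 20, 20, 20, 20, 20, 20, 20, 20], "offset": [[0, 0, -0.1], [0, 0, -0.15], [0, 0, -0.2], [0, 0, -0.2], [0, 0, -0.2], [0, 0, -0.2], [0, 0, -0.2], [0, 0, -0.2], [0, 0, -0.1], [0, 0, -0.1], [0, 0, -0.1], [0, 0, -0.05], [0, 0, 0], [0, 0, 0]], "yaw": [0, 0, 0, 0, 0, 0, 0, 0, 0, 0, 0, 0, 0, 0]}}

```text
time_s: 6.25
tool_pos: [496.8, 161.1, 320.7]
orientation: [0.5, 3.101, 0.001]
contact_force: [3.2, 3.7, -3.8]
finger_gap: 0.338
grasp_force: 25.0
```

Run:
```python
from h import *
o,c=grab("scene"); X=cloud(c); z=X[...,2]
m=(np.hypot(X[...,0]-420,X[...,1]-183)<60)&(z>220)&(z<330); print(np.median(z[m])-190,o["tool_pos"],o["contact_force"],o["finger_gap"])
p=c["pixels"]; T=np.array(c["T"]); f=200/np.tan(np.radians(c["vfov"])/2)
q=np.linalg.inv(T)@np.array([495.5,160.2,150,1]); u,v=c["cx"]+f*q[0]/-q[2],c["cy"]-f*q[1]/-q[2]; print(u,v)
u,v=int(u),int(v)
cr=p[v-50:v+25,u-50:u+50,::-1]; cv2.imwrite("pics/crop.png",cv2.convertScaleAbs(cv2.resize(cr,(800,600),interpolation=cv2.INTER_CUBIC),alpha=1.6))
```

```text
100.04398892754398 [496.79217718 161.08101066 320.74613895] [ 3.18216277  3.67029888 -3.83588199] 0.33817086873885904
357.9830792328009 189.19705957599598
```

View pics/crop.png

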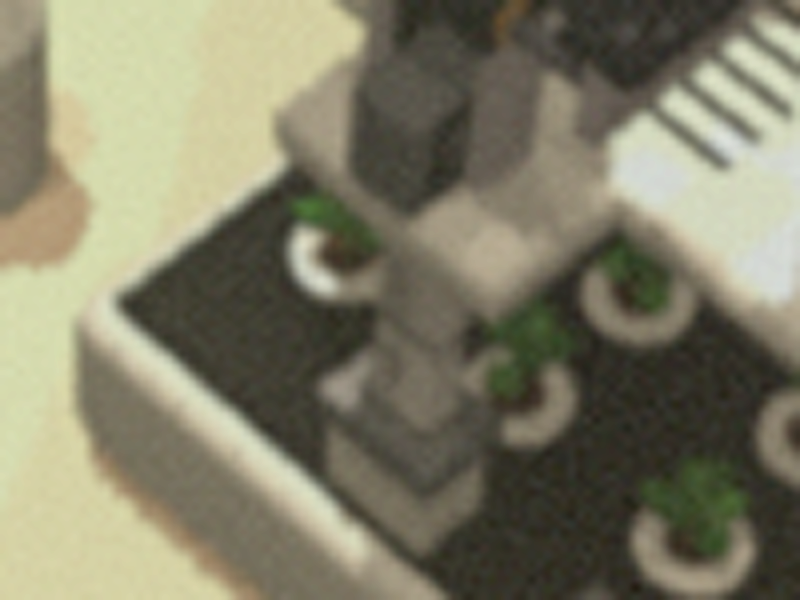

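In the crop the post stands drawn out of the collar (collar top around (410,405), grip at (415,130)). Its fine ticks are too small to resolve. The hood's measured rise (100.0–100.4 mm) and the hand's travel (100.2 mm) agree on the 10 cm line. I hold for a moment, check for drift, then hand in.

Request:
{"method": "move_arm", "body": {"gripper": [20, 20, 20, 20, 20], "offset": [[0, 0, 0], [0, 0, 0], [0, 0, 0], [0, 0, 0], [0, 0, 0]], "yaw": [0, 0, 0, 0, 0]}}

```text
time_s: 6.8
tool_pos: [496.8, 161.1, 320.7]
orientation: [0.5, 3.101, 0.001]
contact_force: [4.2, 3.2, -3.9]
finger_gap: 0.34
grasp_force: 25.0
```

Run:
```python
from h import *
o,c=grab("scene"); X=cloud(c); z=X[...,2]
m=(np.hypot(X[...,0]-420,X[...,1]-183)<60)&(z>220)&(z<330); h=np.median(z[m])-189.8
print(h,o["tool_pos"],o["finger_gap"],o["grasp_force"])
if abs(h-100)<2 and o["finger_gap"]*94<33.5: print(ticket.job_done())
```

```text
99.99826683094119 [496.80021938 161.12428079 320.74734402] 0.3397335495357475 24.99672621488571
the job is handed in; nothing more can be done
None
```

The job is handed in: the lamp is held still with the button squeezed right in, at about 100 mm by camera depth and hand travel (the scale's ticks were too small to read), and I kept clear of the mug, bottle and snips.

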